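# Set the mandoline slicer for carrot sticks

### The job

The mandoline slicer on the chopping board is set too thin for the carrots. With a fingertip, flick the top edge of its thumbwheel away from the slicer's handle, click by click, until the red rib, which may at first be hidden in the housing, stands exactly at the top, in line with the white index lines on the housing, and rests clicked in there. Do it lightly: do not pinch or lift anything, leave the slicer standing where it is, and leave all the things around it alone.

Things in the scene. Friction and masses are not known exactly. Their poses are not given: they have to be found in the camera images.
- slicer: white and steel mandoline slicer, loose (about 1 kg, rubber feet), on a chequered board 30 mm thick; 410 mm long, 159 mm wide. Origin on the board's top under its middle; x axis from the dark loop handle (raised end, about 115 mm high) to the low end, y to the left of that, z up. Its side rails slope: 82 mm high at the middle, 93 mm high 60 mm nearer the handle
- housing (a point): middle of the flat top of the dark adjuster housing on the slicer's right-hand (-y) rail, 85 mm above the board. The housing is 70 mm along the slicer's x and 31 mm along y; the thumbwheel stands 20 mm out of it, and a white index line on each side of the wheel marks the middle
- wheel_top (a point): fixed point: the highest point of the thumbwheel's rim, middle of its width, 105 mm above the board. Wheel 54 mm in diameter, 14 mm wide, grey grippy rim with 15 thin dark ribs a click apart; axle level, along the slicer's y, 27 mm straight below this point. Nothing stands higher than the wheel within 60 mm of it
- red_rib (a point): middle of the one red rib on the wheel's rim; it turns with the wheel. Wanted place: at wheel_top, in line with the white index lines
- thumbwheel (a joint): turn of the wheel, rad; grows as its top moves along the slicer's +x (away from the handle): thicker slices. 15 clicks a turn: a sprung roller centres it at multiples of 0.419 rad and it jumps on when pushed past half way. One click is 11.3 mm at the rim and takes about 1.3 N along it. Starts at 0, 0.419 or 0.838; wanted 1.676; end stops at -0.30 and 2.68
- guard: the slicer's loose finger guard: light grey round skirt 88 mm across with a 42 mm mushroom knob on top, 58 mm high, standing on the board on the thumbwheel side of the slicer; origin centre of its underside. Bystander
- carrot: whole carrot, 160 mm long, 33 mm thick, lying left of the slicer; origin under its middle. Bystander
- cucumber: half a cucumber standing on end, 44 mm across, 75 mm high; origin centre of its underside. Bystander
- cucumber_bowl: cream bowl with brown rim holding cucumber slices, 160 mm across, 55 mm high; origin centre of its underside. Bystander
- carrot_bowl: cream bowl with brown rim holding carrot sticks, 150 mm across, 60 mm high; origin centre of its underside. Bystander
- sesame_pot: little sesame-seed pot with bamboo lid, 44 mm across, 64 mm high, on the board on the thumbwheel side, near the handle end; may have changed places with the guard; origin centre of its underside. Bystander

How it is judged:
On the way:
1. a fingertip works the thumbwheel (contact force between the fingers and thumbwheel above 0.3 N), for 0.02 s.
At the end, for the whole second after the job is handed in: The wheel rests clicked in with the red rib at the top (1.676 rad, within 0.12 rad); the slicer stands level on its feet within 20 mm of where it was (value of joint thumbwheel between 1.55552 and 1.79552 rad and velocity of joint thumbwheel between -0.1 and 0.1 rad/s and distance of slicer from where it was at the start of the episode below 0.02 m and angle between slicer's own z axis and vertical below 0.05 rad and linear speed of slicer below 0.01 m/s); the robot touches nothing.
It fails at once if the slicer is shoved more than 20 mm, or lifted (distance of slicer from where it was at the start of the episode above 0.02 m).
It fails at once if the slicer is tipped up (angle between slicer's own z axis and vertical above 0.1 rad).
It fails at once if the thumbwheel is pinched or pressed with more than 30 N (contact force between the fingers and thumbwheel above 30 N).
It fails at once if something around the slicer is moved by more than 15 mm (distance of any of guard, carrot, cucumber, cucumber_bowl, carrot_bowl, sesame_pot from where it was at the start of the episode above 0.015 m).
It also fails if it takes over 45 s, if anything falls off the work surface, if the arm or the gripper's body presses on something with over 40 N, if the wrist force passes 120 N, or if a joint passes its speed limit or range.

### The arm

A 6-joint arm with a two-finger parallel gripper is mounted at the origin on the work surface. World frame = base frame: x ahead of the robot, y to its left, z up, the work surface at z = 0. Lengths are in m, angles in rad, forces in N, time in s.
With the tool pointing down it reaches from about 0.35 to 0.775 m from the base axis. Payload 7.3 kg.
Tool frame: the origin (TCP) lies at the very end of the fingers, on their centre line; the grasp point (between the pads) lies 19 mm behind it; z points along the fingers, y is the line along which they close (so a half turn about z gives the same grasp; the last joint's range is limited). The gripper opens to 92 mm and grips with 3 to 60 N. Pads are 19 mm wide; open, the fingers measure 130 mm over their backs; the gripper's body (75 mm by 190 mm) begins 47 mm behind the grasp point.
Start: joints at [-1.271, 0.342, 1.524, -0, 1.275, -0.146], TCP at [0.226, -0.474, 0.227] pointing down, gripper open.
Joint ranges: [-2.53, 2.53], [-0.77, 2.02], [0.04, 2.7], [-1, 4.14], [0.28, 2.66], [-3.11, 3.11]. Speed limits (rad/s): [2.57, 2.57, 3.14, 3.14, 3.14, 3.14].

### API

Orientations are given as [roll, pitch, yaw] about the fixed x, y, z axes, in that order (R = Rz(yaw) Ry(pitch) Rx(roll)).
In Python, from cell import observe, read_camera, get_calibration, hand_in, search_frame gives the robot as it stands.
- The arm moves only by the tool step_arm, never from a script. Its argument "commands" is a list of rows, each an object with "translation": the shift along the tool's x, y, z in mm, a list of three; "roll": the turn about the tool's z in rad. In form: [{"translation": [x, y, z], "roll": roll}, ...]. A call has 1 to 20 rows; each row shifts and turns the commanded pose from where the row before left it, along the tool's axes as they then stand; what a row does not reach is not made up. A row lasts 1/12 s, in which the tool goes at most 41.7 mm and 7.16 degrees, less where a joint would pass 70% of its speed; a pose out of reach is approached as far as the arm can. A call is refused whole if a number of a shift passes 41.7 or a number of a turn 0.125, either way. A call with a gripper value outside its range is refused whole. "fingers" is the opening, from 0 (shut) to 1 (fully open), set as the call begins (left out, the last holds). The fingers move at their own pace and stop on an object; "grip_force" is the grip in N (left out, the last holds). Time passes only in rows, so rows that do not move let the fingers close. It gives the time, the measured TCP pose, the force, the opening and the grip force at its end, in the units of the state.
- observe(): the state, without advancing time (a new reading comes with each control period).
- read_camera(name): name is "scene" or "top" or "wrist"; returns the picture (400x640x3 uint8, red, green, blue); there is no depth.
- get_calibration(name): a dict with "camera_matrix" (3x3 intrinsics, pixels), "dist_coeffs" ([k1, k2, p1, p2, k3] as OpenCV has them; the pictures are not rectified), "world_from_camera" (4x4, takes a point from camera to world coordinates). Camera axes: x right, y up, looking along -z (the intrinsics and any distortion apply to the point x, -y, -z); pixel columns grow to the right and rows downward; lengths in m; the calibration is good to about 2 mm. A picture is of the moment at which its call begins: read the wrist's pose just before it. get_calibration takes no time and is no camera call; for the wrist camera it gives the pose at the moment of the call.
- hand_in(): hands the job in; it is judged then, once.
Trained networks look in the newest picture that a camera, given by its name, has taken for a name from the list of things; names that differ only in an ending like _2 or _b are one class to them, and where a whole thing is asked for, a point or a joint stands for the part that bears it (a point fixed in the world has none). Each returns a list of dicts, best first, with "confidence" (0 to 1); they miss things now and then, are a little off and sometimes report something else, mostly with a low value. They report only what shows in the picture. A call takes as long as a camera call.
- search_frame(camera, name): "at" ([x, y, z] in m, in world coordinates, good to about 4 mm: the middle of the surface that is visible of it).
The state is a dict: "time": time; "qpos": joint angles; "qvel": joint speeds; "joint_efforts": joint torques, N m; "tool_pos": TCP position; "tool_rot": TCP orientation; "contact_force": force on the tool from outside, world axes, zero at the start; "torque": the same for the moment, N m; "opening": finger opening in m; "grip_force": force on a finger pad.
Only numpy, scipy, OpenCV 4.12 (cv2) and the standard library are available. Lean on these libraries where they do the work, as an engineer would, in place of code of your own. Each camera call takes 0.05 s, during which the arm holds its last target. There are 200 camera calls.

## Working session

There is one attempt and no reset: what is moved stays moved. The work goes in short steps, Python scripts to look and compute and a tool call to move; the robot and the scene stay as the last step left them, time stands still between calls to the robot, and variables do not carry over. Pictures are saved under pics/ and viewed, at most 10 in all, crops included, and the job is handed in when it is done.

Besides the shell and the picture viewer there is one more tool, called after "Emit:" as name(argument=value, ...), one argument or row to a line, values as JSON. step_arm: Moves the arm, as the interface text tells. Its arguments: {"type":"object","properties":{"commands":{"type":"array"},"fingers":{"type":"number"},"grip_force":{"type":"number"}},"required":["commands"]}

```bash
mkdir -p pics; ls
python3 - <<'E'
from cell import *
import cv2
s=observe();print(s['time'],s['tool_pos'],s['tool_rot'],s['opening'])
for c in('scene','top'):
    im=read_camera(c);cv2.imwrite(f'pics/{c}0.png',im[:,:,::-1])
    for n in('slicer','housing','wheel_top','red_rib','thumbwheel','guard','sesame_pot','cucumber'):
        print(c,n,[([round(v,4) for v in d['at']],round(d['confidence'],2)) for d in search_frame(c,n)[:2]])
E
```

```text
pics
0.0 [ 0.22625569 -0.47330648  0.22605343] [-3.14007773e+00 -1.90495059e-04  4.45812714e-01] 0.09156047537227548
scene slicer [([0.5549, 0.0309, 0.1056], 0.67)]
scene housing [([0.5562, 0.0301, 0.1047], 0.85), ([0.5987, 0.1563, 0.0525], 0.45)]
scene wheel_top [([0.5544, 0.0319, 0.104], 0.69), ([0.5746, -0.1296, 0.0764], 0.23)]
scene red_rib [([0.5438, -0.0514, 0.1176], 0.41)]
scene thumbwheel [([0.5434, -0.0491, 0.129], 0.45), ([0.6368, -0.461, 0.0354], 0.27)]
scene guard [([0.4334, -0.0906, 0.0903], 0.53)]
scene sesame_pot [([0.5764, -0.1323, 0.0749], 0.8)]
scene cucumber [([0.4812, 0.1731, 0.0853], 0.7)]
top slicer [([0.5337, 0.0256, 0.1112], 0.82), ([0.5378, -0.0515, 0.1347], 0.29)]
top housing [([0.5329, 0.0213, 0.1103], 0.63)]
top wheel_top [([0.5318, 0.0236, 0.1101], 0.73)]
top red_rib []
top thumbwheel [([0.5864, 0.1433, 0.0567], 0.6), ([0.5396, -0.057, 0.1295], 0.4)]
top guard [([0.4252, -0.0866, 0.0463], 0.83)]
top sesame_pot [([0.5631, -0.1396, 0.0937], 0.57)]
top cucumber [([0.467, 0.1574, 0.1087], 0.5), ([0.5855, 0.1502, 0.0584], 0.16)]
```

View pics/scene0.png

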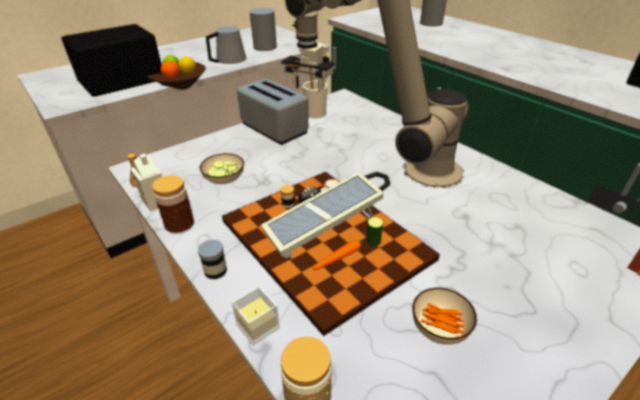

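View pics/top0.png

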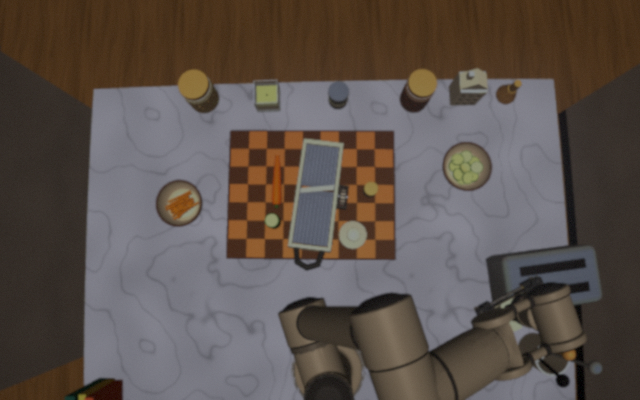

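The top view shows the wheel and housing at about (343,197). The handle is at (308,258) and the low end at (323,142), which gives a slicer yaw of about -0.14. The guard is at (352,235) and the pot at (371,188), both on the wheel side. I'll close the fingers, raise the tool and move above the wheel.

Emit:
step_arm(
  commands=[
    {"translation": [0, 0, -25], "roll": 0},
    {"translation": [0, 0, -25], "roll": 0},
    {"translation": [0, 0, -25], "roll": 0},
    {"translation": [0, 0, 0], "roll": 0.117},
    {"translation": [0, 0, 0], "roll": 0.117},
    {"translation": [0, 0, 0], "roll": 0.117},
    {"translation": [0, 0, 0], "roll": 0.117},
    {"translation": [0, 0, 0], "roll": 0.117},
  ],
  fingers=0,
  grip_force=5,
)

```text
time: 1.57
tool_pos: [0.2264, -0.4736, 0.3018]
tool_rot: [3.142, 0.0, -0.145]
contact_force: [-0.2, 0.5, 0.4]
opening: 0.043
grip_force: 0.0
```

Emit:
step_arm(
  commands=[
    {"translation": [12, -23, 0], "roll": 0},
    {"translation": [12, -23, 0], "roll": 0},
    {"translation": [12, -23, 0], "roll": 0},
    {"translation": [12, -23, 0], "roll": 0},
    {"translation": [12, -23, 0], "roll": 0},
    {"translation": [12, -23, 0], "roll": 0},
    {"translation": [12, -23, 0], "roll": 0},
    {"translation": [12, -23, 0], "roll": 0},
    {"translation": [12, -23, 0], "roll": 0},
    {"translation": [12, -23, 0], "roll": 0},
    {"translation": [12, -23, 0], "roll": 0},
    {"translation": [12, -23, 0], "roll": 0},
    {"translation": [12, -23, 0], "roll": 0},
    {"translation": [12, -23, 0], "roll": 0},
    {"translation": [12, -23, 0], "roll": 0},
    {"translation": [12, -23, 0], "roll": 0},
    {"translation": [12, -23, 0], "roll": 0},
    {"translation": [12, -23, 0], "roll": 0},
    {"translation": [12, -23, 0], "roll": 0},
    {"translation": [10, -20, 0], "roll": 0},
  ],
)

```text
time: 3.23
tool_pos: [0.5263, -0.0526, 0.3017]
tool_rot: [-3.141, -0.0, -0.139]
contact_force: [-0.2, 0.1, -0.1]
opening: 0.0005
grip_force: 0.0
```

Run:
```python
from cell import *
import cv2,numpy as np
s=observe();print(s['time'],s['tool_pos'],s['tool_rot'],s['opening'],s['contact_force'])
im=read_camera('wrist');cv2.imwrite('pics/w1.png',im[:,:,::-1])
print(np.round(get_calibration('wrist')['world_from_camera'],3),get_calibration('wrist')['camera_matrix'])
for n in('housing','wheel_top','red_rib','thumbwheel'):
        print(n,[([round(v,4) for v in d['at']],round(d['confidence'],2)) for d in search_frame('wrist',n)[:2]])
```

```text
3.2333 [ 0.52625951 -0.05264278  0.30169484] [-3.14148448e+00 -1.81320867e-04 -1.38679931e-01] 0.000546709592907836 [-0.22114937  0.10031416 -0.14175048]
[[-0.136  0.946  0.296  0.609]
 [-0.991 -0.129 -0.043 -0.062]
 [-0.002 -0.299  0.954  0.459]
 [ 0.     0.     0.     1.   ]] [[339.02756315   0.         323.08600072]
 [  0.         339.02756315 201.01172542]
 [  0.           0.           1.        ]]
housing [([0.5781, 0.0199, 0.1045], 0.68)]
wheel_top [([0.5768, 0.017, 0.1045], 0.57)]
red_rib [([0.543, -0.0582, 0.1321], 0.88)]
thumbwheel [([0.544, -0.0569, 0.13], 0.64)]
```

View pics/w1.png

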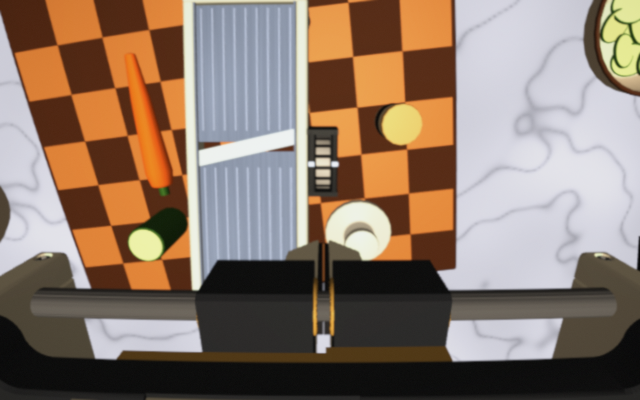

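The wrist view shows the housing at about x 309-337, y 127-195, with the index lines at (323,163). The rails look vertical, so the yaw matches. Next I'll zoom in and compute the wheel position.

```bash
cat > h.py <<'E'
from cell import *
import cv2,numpy as np
def ray(c,uv):
    k=get_calibration(c);K=np.array(k['camera_matrix'],float);T=np.array(k['world_from_camera'])
    p=cv2.undistortPoints(np.array([[uv]],float),K,np.array(k['dist_coeffs'],float))[0,0]
    return T[:3,3],T[:3,:3]@np.array([p[0],-p[1],-1])
def atz(c,uv,z):
    o,d=ray(c,uv);return o+d*(z-o[2])/d[2]
def crop(im,u,v,n,w=35,h=35,s=8):
    cv2.imwrite(n,cv2.resize(im[v-h:v+h,u-w:u+w,::-1],None,fx=s,fy=s,interpolation=cv2.INTER_CUBIC))
E
python3 - <<'E'
from h import *
im=read_camera('wrist');crop(im,323,162,'pics/c1.png')
print(atz('wrist',(323,163),.115),atz('wrist',(323,150),.115),atz('top',(343,197),.125))
# two-view
o1,d1=ray('wrist',(323,163));o2,d2=ray('top',(343,197))
t=np.linalg.lstsq(np.c_[d1,-d2],o2-o1,rcond=None)[0];print(o1+d1*t[0],o2+d2*t[1])
E
```

```text
[ 0.53948599 -0.0574523   0.115     ] [ 0.55277746 -0.05931791  0.115     ] [ 0.5362872  -0.05464356  0.125     ]
[ 0.53801897 -0.0572493   0.10740767] [ 0.53842043 -0.05533193  0.10738136]
```

View pics/c1.png

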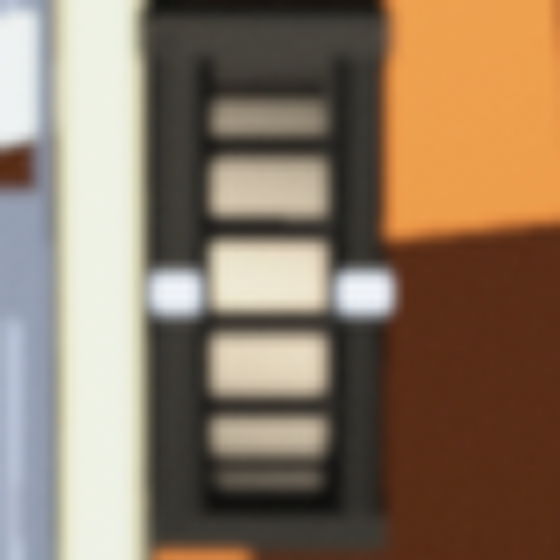

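The crop shows index lines at the wheel's middle and six ribs, none of them red. The red rib is therefore hidden on the handle side. The wheel top is at about (0.5395, -0.0575, 0.135). I'll descend to just above it, 6 mm back toward the handle.

Emit:
step_arm(
  commands=[
    {"translation": [4, 1.5, 0], "roll": 0},
    {"translation": [4, 1.5, 20], "roll": 0},
    {"translation": [0, 0, 30], "roll": 0},
    {"translation": [0, 0, 30], "roll": 0},
    {"translation": [0, 0, 30], "roll": 0},
    {"translation": [0, 0, 30], "roll": 0},
    {"translation": [0, 0, 15], "roll": 0},
    {"translation": [0, 0, 6], "roll": 0},
    {"translation": [0, 0, 0], "roll": 0},
    {"translation": [0, 0, 0], "roll": 0},
  ],
)

```text
time: 4.37
tool_pos: [0.5336, -0.0589, 0.1416]
tool_rot: [3.141, -0.001, -0.14]
contact_force: [-0.4, 0.5, 0.4]
opening: 0.0004
grip_force: 0.0
```

Emit:
step_arm(
  commands=[
    {"translation": [0, 0, 1], "roll": 0},
    {"translation": [0, 0, 1], "roll": 0},
    {"translation": [0, 0, 1], "roll": 0},
    {"translation": [0, 0, 0], "roll": 0},
  ],
)

```text
time: 4.7
tool_pos: [0.5332, -0.0583, 0.1382]
tool_rot: [3.141, -0.001, -0.139]
contact_force: [-0.6, -0.4, -0.5]
opening: 0.0003
grip_force: 0.0
```

Emit:
step_arm(
  commands=[
    {"translation": [0, 0, 1], "roll": 0},
    {"translation": [0, 0, 1], "roll": 0},
    {"translation": [0, 0, 0], "roll": 0},
  ],
)

```text
time: 4.95
tool_pos: [0.5329, -0.0581, 0.1356]
tool_rot: [3.142, 0.0, -0.139]
contact_force: [-0.7, 0.2, -0.8]
opening: 0.0004
grip_force: 0.0
```

Emit:
step_arm(
  commands=[
    {"translation": [0, 0, 1], "roll": 0},
    {"translation": [0, 0, 0], "roll": 0},
  ],
)

```text
time: 5.12
tool_pos: [0.5333, -0.0583, 0.1352]
tool_rot: [3.141, -0.001, -0.139]
contact_force: [-1.0, 0.2, 3.3]
opening: 0.0007
grip_force: 1.5
```

Contact is about 3.3 N. Now I'll drag one click along +x, then lift.

Emit:
step_arm(
  commands=[
    {"translation": [1.5, 0, 0.3], "roll": 0},
    {"translation": [2, 0, 0], "roll": 0},
    {"translation": [2, 0, 0], "roll": 0},
    {"translation": [2, 0, 0], "roll": 0},
  ],
)

```text
time: 5.45
tool_pos: [0.5411, -0.0594, 0.1351]
tool_rot: [3.141, -0.002, -0.139]
contact_force: [0.8, 0.1, 5.5]
opening: 0.0008
grip_force: 2.6
```

Emit:
step_arm(
  commands=[
    {"translation": [2, 0, 0], "roll": 0},
    {"translation": [2, 0, 0], "roll": 0},
    {"translation": [0, 0, 0], "roll": 0},
  ],
)

```text
time: 5.7
tool_pos: [0.5452, -0.06, 0.1351]
tool_rot: [3.141, -0.002, -0.139]
contact_force: [0.6, 0.5, 6.0]
opening: 0.0003
grip_force: 3.0
```

Emit:
step_arm(
  commands=[
    {"translation": [0, 0, -4], "roll": 0},
    {"translation": [0, 0, -20], "roll": 0},
    {"translation": [-10, 0, -25], "roll": 0},
    {"translation": [-10, 0, -25], "roll": 0},
    {"translation": [0, 0, -25], "roll": 0},
    {"translation": [0, 0, 0], "roll": 0},
  ],
)

```text
time: 6.2
tool_pos: [0.5264, -0.0574, 0.2384]
tool_rot: [3.141, -0.008, -0.139]
contact_force: [0.6, -0.7, 0.7]
opening: 0.0002
grip_force: 0.0
```

Run:
```python
from h import *
print(observe()['tool_pos'],observe()['time'])
im=read_camera('wrist')
print([(np.round(d['at'],4),round(d['confidence'],2)) for d in search_frame('wrist','red_rib')[:2]])
k=get_calibration('wrist');T=np.array(k['world_from_camera']);
p=np.linalg.inv(T)@np.array([.5395,-.0575,.125,1]);p=p[:3]
uv=cv2.projectPoints(np.array([[p[0],-p[1],-p[2]]]),np.zeros(3),np.zeros(3),np.array(k['camera_matrix'],float),np.array(k['dist_coeffs'],float))[0].ravel()
print(uv);crop(im,int(uv[0]),int(uv[1]),'pics/c2.png',45,45,6)
```

```text
[ 0.52637247 -0.05744082  0.23838862] 6.2
[(array([ 0.5464, -0.0587,  0.132 ]), 0.63)]
[320.3249542  181.82953167]
```

View pics/c2.png

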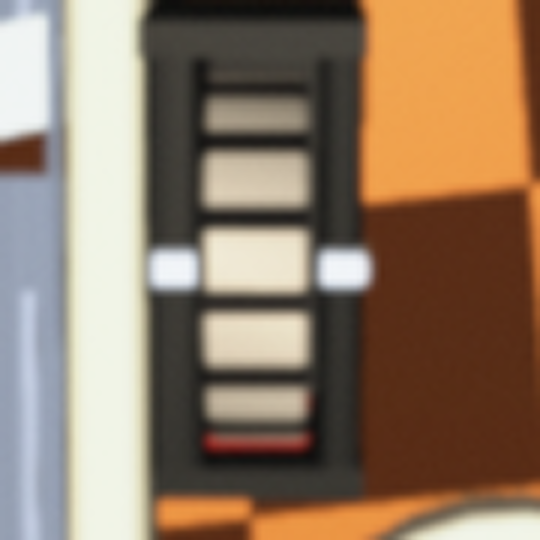

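The crop shows red at the lower (handle-side) end of the wheel, at crop row ~440. Next I'll work out its angle from the rim geometry.

```bash
cat >> h.py <<'E'
def rim(name='wrist',x0=.5395,y0=-.0575):
    k=get_calibration(name);T=np.linalg.inv(np.array(k['world_from_camera']));out=[]
    def pr(P):
        p=(T@np.r_[P,1])[:3]
        return cv2.projectPoints(np.array([[p[0],-p[1],-p[2]]]),np.zeros(3),np.zeros(3),np.array(k['camera_matrix'],float),np.array(k['dist_coeffs'],float))[0].ravel()
    for i in range(-8,7):
        a=i*.2094;s=.027*np.sin(a)
        out.append((i/2,*np.round(pr([x0+s*.99,y0-s*.139,.108+.027*np.cos(a)]),1)))
    return pr([x0,y0,.115]),out
E
python3 - <<'E'
from h import *
c,o=rim();print(c)
for i,u,v in o:print(i,u,v,'crop row',round((v-181+45)*6))
E
```

```text
[320.41211624 178.92634234]
-4.0 320.5 205.7 crop row 418
-3.5 320.5 207.7 crop row 430
-3.0 320.4 208.4 crop row 434
-2.5 320.4 207.8 crop row 431
-2.0 320.4 205.7 crop row 418
-1.5 320.3 202.3 crop row 398
-1.0 320.3 197.5 crop row 369
-0.5 320.2 191.6 crop row 334
0.0 320.2 184.9 crop row 293
0.5 320.2 177.8 crop row 251
1.0 320.2 170.6 crop row 208
1.5 320.2 163.7 crop row 166
2.0 320.3 157.5 crop row 129
2.5 320.3 152.4 crop row 98
3.0 320.4 148.6 crop row 76
```

The ribs fit k = +3 to -2, with red at -3, so the wheel has moved one click and three remain. Next: two more flicks.

Emit:
step_arm(
  commands=[
    {"translation": [4.5, 0, 25], "roll": 0},
    {"translation": [4, 0, 25], "roll": 0},
    {"translation": [0, 0, 25], "roll": 0},
    {"translation": [0, 0, 14], "roll": 0},
    {"translation": [0, 0, 5], "roll": 0},
    {"translation": [0, 0, 0], "roll": 0},
  ],
)

```text
time: 6.8
tool_pos: [0.5317, -0.0579, 0.1371]
tool_rot: [-3.141, 0.005, -0.139]
contact_force: [-0.3, -0.2, 0.5]
opening: 0.0007
grip_force: 0.0
```

Emit:
step_arm(
  commands=[
    {"translation": [0, 0, 2], "roll": 0},
    {"translation": [0, 0, 1.5], "roll": 0},
    {"translation": [0, 0, 1.5], "roll": 0},
    {"translation": [0, 0, 0], "roll": 0},
  ],
)

```text
time: 7.13
tool_pos: [0.5336, -0.0584, 0.1352]
tool_rot: [3.141, -0.002, -0.139]
contact_force: [0.4, -0.7, 1.5]
opening: 0.0005
grip_force: 0.5
```

Emit:
step_arm(
  commands=[
    {"translation": [1.5, 0, 0], "roll": 0},
    {"translation": [2, 0, 0], "roll": 0},
    {"translation": [2, 0, 0], "roll": 0},
    {"translation": [2, 0, 0], "roll": 0},
    {"translation": [2, 0, 0], "roll": 0},
    {"translation": [2, 0, 0], "roll": 0},
    {"translation": [0, 0, 0], "roll": 0},
  ],
)

```text
time: 7.72
tool_pos: [0.5454, -0.0601, 0.135]
tool_rot: [3.141, -0.002, -0.139]
contact_force: [-1.3, -0.9, 6.7]
opening: 0.0007
grip_force: 3.3
```

Emit:
step_arm(
  commands=[
    {"translation": [0, 0, -6], "roll": 0},
    {"translation": [-6, 0, 0], "roll": 0},
    {"translation": [-5.5, 0, 0], "roll": 0},
    {"translation": [0, 0, 3], "roll": 0},
    {"translation": [0, 0, 1.5], "roll": 0},
    {"translation": [0, 0, 1.5], "roll": 0},
    {"translation": [0, 0, 0], "roll": 0},
  ],
)

```text
time: 8.3
tool_pos: [0.5336, -0.0583, 0.1351]
tool_rot: [3.141, -0.002, -0.139]
contact_force: [-1.5, -0.3, 5.0]
opening: 0.0006
grip_force: 2.5
```

Emit:
step_arm(
  commands=[
    {"translation": [1.5, 0, 0], "roll": 0},
    {"translation": [2, 0, 0], "roll": 0},
    {"translation": [2, 0, 0], "roll": 0},
    {"translation": [2, 0, 0], "roll": 0},
    {"translation": [2, 0, 0], "roll": 0},
    {"translation": [2, 0, 0], "roll": 0},
    {"translation": [0, 0, 0], "roll": 0},
  ],
)

```text
time: 8.88
tool_pos: [0.5453, -0.0599, 0.1351]
tool_rot: [3.141, -0.002, -0.139]
contact_force: [-0.8, 0.9, 6.6]
opening: 0.0002
grip_force: 3.2
```

Emit:
step_arm(
  commands=[
    {"translation": [0, 0, -4], "roll": 0},
    {"translation": [0, 0, -20], "roll": 0},
    {"translation": [-10, 0, -25], "roll": 0},
    {"translation": [-10, 0, -25], "roll": 0},
    {"translation": [0, 0, -25], "roll": 0},
    {"translation": [0, 0, 0], "roll": 0},
  ],
)

```text
time: 9.38
tool_pos: [0.5265, -0.0575, 0.2384]
tool_rot: [3.141, -0.009, -0.139]
contact_force: [1.1, 0.3, -0.4]
opening: 0.0004
grip_force: 0.0
```

Run:
```python
from h import *
print(observe()['tool_pos'],observe()['time'])
im=read_camera('wrist')
print([(np.round(d['at'],4),round(d['confidence'],2)) for d in search_frame('wrist','red_rib')[:2]])
c,o=rim();print(c)
for i,u,v in o[2::2]:print(i,'crop row',round((v-int(c[1])+45)*6))
crop(im,int(c[0]),int(c[1]),'pics/c3.png',45,45,6)
```

```text
[ 0.52646968 -0.0575033   0.23841586] 9.3833
[(array([ 0.548 , -0.0563,  0.1345]), 0.55)]
[320.39843927 179.02086855]
-3.0 crop row 447
-2.0 crop row 431
-1.0 crop row 382
0.0 crop row 306
1.0 crop row 220
2.0 crop row 142
3.0 crop row 88
```

View pics/c3.png

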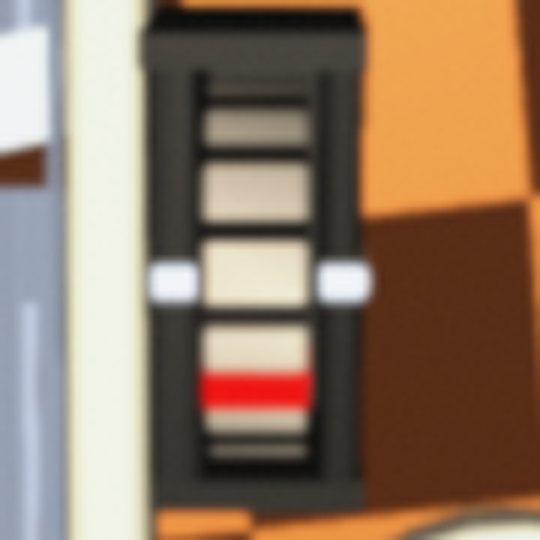

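The crop shows the red rib at row ~388, which is k = -1. One click is left, so I'll repeat the same flick.

Emit:
step_arm(
  commands=[
    {"translation": [4.5, 0, 25], "roll": 0},
    {"translation": [4, 0, 25], "roll": 0},
    {"translation": [0, 0, 25], "roll": 0},
    {"translation": [0, 0, 14], "roll": 0},
    {"translation": [0, 0, 5], "roll": 0},
    {"translation": [0, 0, 0], "roll": 0},
    {"translation": [0, 0, 2], "roll": 0},
    {"translation": [0, 0, 1.5], "roll": 0},
    {"translation": [0, 0, 1.5], "roll": 0},
    {"translation": [0, 0, 0], "roll": 0},
  ],
)

```text
time: 10.32
tool_pos: [0.5336, -0.0584, 0.1352]
tool_rot: [3.141, -0.002, -0.139]
contact_force: [1.0, 0.1, 0.9]
opening: 0.0005
grip_force: 0.5
```

Emit:
step_arm(
  commands=[
    {"translation": [1.5, 0, 0], "roll": 0},
    {"translation": [2, 0, 0], "roll": 0},
    {"translation": [2, 0, 0], "roll": 0},
    {"translation": [2, 0, 0], "roll": 0},
    {"translation": [2, 0, 0], "roll": 0},
    {"translation": [2, 0, 0], "roll": 0},
    {"translation": [0, 0, 0], "roll": 0},
  ],
)

```text
time: 10.9
tool_pos: [0.5454, -0.0601, 0.135]
tool_rot: [3.141, -0.002, -0.139]
contact_force: [-0.3, 0.7, 6.1]
opening: 0.0007
grip_force: 3.0
```

Emit:
step_arm(
  commands=[
    {"translation": [0, 0, -4], "roll": 0},
    {"translation": [0, 0, -20], "roll": 0},
    {"translation": [-10, 0, -25], "roll": 0},
    {"translation": [-10, 0, -25], "roll": 0},
    {"translation": [0, 0, -25], "roll": 0},
    {"translation": [0, 0, 0], "roll": 0},
  ],
)

```text
time: 11.4
tool_pos: [0.5265, -0.0574, 0.2384]
tool_rot: [3.141, -0.009, -0.139]
contact_force: [1.5, -0.8, 0.7]
opening: 0.0005
grip_force: 0.0
```

Run:
```python
from h import *
print(observe()['tool_pos'],observe()['time'])
im=read_camera('wrist')
c,o=rim();print(c)
for i,u,v in o[2::2]:print(i,'crop row',round((v-int(c[1])+45)*6))
crop(im,int(c[0]),int(c[1]),'pics/c4.png',45,45,6)
```

```text
[ 0.52650255 -0.05744516  0.23838935] 11.4
[320.35096768 180.03661593]
-3.0 crop row 446
-2.0 crop row 430
-1.0 crop row 381
0.0 crop row 306
1.0 crop row 220
2.0 crop row 143
3.0 crop row 90
```

View pics/c4.png

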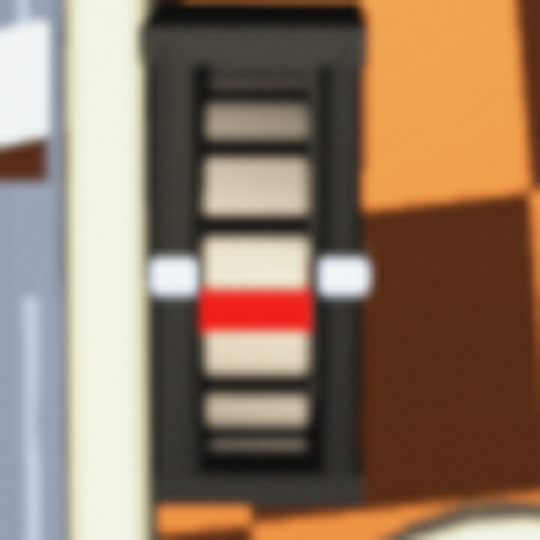

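The red rib is at row ~310. The wheel top should project to 306, and the index lines sit 5 rows lower than predicted too, so the rib is at the top. The arm is clear.

```bash
python3 -c "
from cell import *
print(hand_in())"
```

```text
the job is handed in; nothing more can be done
None
```

I flicked the thumbwheel four clicks; in the last wrist picture the red rib stands at the top, in line with the index lines as far as it shows, and I handed the job in with the arm clear (no verdict came back).

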